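Tip two cartons flat onto the packing paper

TASK

Two cartons stand on opposite long edges of the sheet of packing paper. With shut fingertips, gently push each one over near its top, in towards the middle of the paper, so that both end lying flat on a broad face, side by side and wholly on the paper; do not grip or lift them, and leave the tin, the tape roll and the glue bottle where they are.

Things in the scene. Friction and masses are not known exactly. Their poses are not given: they have to be found in the camera images.
- sheet: Sheet of white packing paper lying on the table, 400 mm (its own x) by 330 mm (its own y), 1 mm thick and fixed to the table. Origin at its centre on the table; z up. One carton stands just inside each long (400 mm) edge, one nearer each end, so that their landing places lie side by side.
- tall: The taller brown cardboard carton, closed and rigid, 0.2 to 0.45 kg: 210 mm high (its z), 90 mm wide (its x), 60 mm thick (its y). Origin at the centre of its underside. Starts upright, square to the paper within 5 degrees, a broad face towards its middle. Tips over once it leans 16 degrees, turning about its lower edge; pushed in its upper third it does not slide.
- tall_foot_a (a point): Taller carton: point at its foot end, -45 mm along its x from the middle, half-way through its 60 mm thickness (30 mm above the table when the carton lies flat on a broad face).
- tall_foot_b (a point): Taller carton: point at its foot end, +45 mm along its x from the middle, half-way through its 60 mm thickness (30 mm above the table when the carton lies flat on a broad face).
- tall_top_a (a point): Taller carton: point at its top end, -45 mm along its x from the middle, half-way through its 60 mm thickness, 210 mm above the underside (30 mm above the table when the carton lies flat on a broad face).
- tall_top_b (a point): Taller carton: point at its top end, +45 mm along its x from the middle, half-way through its 60 mm thickness, 210 mm above the underside (30 mm above the table when the carton lies flat on a broad face).
- short: The shorter brown cardboard carton, closed and rigid, 0.2 to 0.45 kg: 140 mm high (its z), 90 mm wide (its x), 60 mm thick (its y). Origin at the centre of its underside. Starts upright, square to the paper within 5 degrees, a broad face towards its middle. Tips over once it leans 23 degrees, turning about its lower edge; pushed in its upper third it does not slide.
- short_foot_a (a point): Shorter carton: point at its foot end, -45 mm along its x from the middle, half-way through its 60 mm thickness (30 mm above the table when the carton lies flat on a broad face).
- short_foot_b (a point): Shorter carton: point at its foot end, +45 mm along its x from the middle, half-way through its 60 mm thickness (30 mm above the table when the carton lies flat on a broad face).
- short_top_a (a point): Shorter carton: point at its top end, -45 mm along its x from the middle, half-way through its 60 mm thickness, 140 mm above the underside (30 mm above the table when the carton lies flat on a broad face).
- short_top_b (a point): Shorter carton: point at its top end, +45 mm along its x from the middle, half-way through its 60 mm thickness, 140 mm above the underside (30 mm above the table when the carton lies flat on a broad face).
- tin: Bystander: closed steel tin with a paper band, 96 mm across, 90 mm high, just off the paper. Origin at the centre of its underside.
- tape: Bystander: roll of adhesive tape lying flat, 100 mm across, 30 mm high, just off the paper. Origin at the centre of its underside.
- glue: Bystander: upright glue bottle, 50 mm across, 130 mm high, beyond the paper. Origin at the centre of its underside.

How it is judged:
By the outcome, as a careful person would: the job done as asked, in the order asked, and still so for the second after the job is handed in, with the robot touching nothing.
It also fails if it takes over 51 s, if anything falls off the work surface, if the arm or the gripper's body presses on something with over 40 N, if the wrist force passes 120 N, or if a joint passes its speed limit or range.

ROBOT

A 6-joint arm with a two-finger parallel gripper is mounted at the origin on the work surface. World frame = base frame: x ahead of the robot, y to its left, z up, the work surface at z = 0. Lengths are in m, angles in rad, forces in N, time in s.
With the tool pointing down it reaches from about 0.25 to 0.725 m from the base axis. Payload 9.7 kg.
Tool frame: the origin (TCP) lies between the finger pads; the fingertips stand ahead of it and the grasp point (between the pads) lies 5 mm behind it (robot.nose_length is the x of the fingertips in the tool frame, in m); x points along the fingers, y is the direction in which the jaws open and shut, and the axes are right-handed (so a half turn about x gives the same grasp; the last joint's range is limited). The gripper opens to 85 mm and grips with 20 to 120 N. Pads are 22 mm wide; open, the fingers measure 114 mm over their backs; the gripper's body (76 mm by 85 mm) begins 54 mm behind the grasp point. The pads swing forward as they close: fully open they stand 13 mm farther back than shut.
Start: joints at [1.252, 0.087, 0.176, 1.66, 0, 1.571], TCP at [0.172, 0.522, 0.245] pointing down, gripper open.
Joint ranges: [-3.13, 3.13], [-0.85, 1.81], [-1.15, 1.24], [-2.2, 2.28], [-1.44, 1.52], [-3.14, 3.14]. Speed limits (rad/s): [2.22, 2.22, 2.57, 3.14, 3.14, 3.14].

INTERFACE

Orientations are given as a rotation vector (axis times angle).
In Python, from bench import robot, planner, status, imaging gives the robot as it stands. The module is installed in compiled form; this text tells all that it offers. Calls block until the motion is done:
- robot.move_ptp(position, orientation): joint-space move of the TCP to a pose.
- robot.move_linear(position, rot=None, max_speed=0.15): straight line of the TCP; rot=None keeps the orientation; max_speed is the mean speed in m/s.
- robot.move_j(angles): joint-space move.
- robot.move_gripper(opening, effort=None): finger opening in m; effort is the grip in N (None keeps the last); returns when the fingers have stopped.
- robot.pause(seconds).
- planner.ik(position, orientation): joint angles nearest the present ones, or None.
- status.state(): the state.
- imaging.read_camera(name): name is "scene" or "side" or "wrist"; returns (picture, depth): 420x560x3 uint8, red, green, blue; 420x560 float32, m along the optical axis (not along the pixel's ray), 0 where there is no reading.
- imaging.calibration(name): a dict with "fov_y" (degrees; the focal length in pixels is half the picture's height over the tangent of half this angle, whatever the lens; pixels are square), "cx", "cy" (the principal point, pixels), "R" (3x3) and "t" (3): a world point X has camera coordinates R X + t; the wrist camera has in their place "tool_from_camera" (4x4, takes a point from camera to tool coordinates, whose origin is the TCP and whose axes are the tool frame's). Camera axes: x right, y down, z forward; pixel columns grow to the right and rows downward; lengths in m; the calibration is good to about 2 mm. The wrist camera is an equidistant fisheye: a pixel r from the principal point sees the ray r / f radians off the axis. A picture is of the moment at which its call begins: read the wrist's pose just before it. calibration takes no time and is no camera call.
A pose or a line that the arm cannot do raises robot.PlanningError and nothing moves.
- robot.finish_job(): hands the job in, once; it reports no verdict.
The state is a dict: "t": time; "joint_positions": joint angles; "qd": joint speeds; "tau": joint torques, N m; "position": TCP position; "tool_rot": TCP orientation; "contact_force": force on the tool from outside, world axes, zero at the start; "torque": the same for the moment, N m; "width": finger opening in m.
Only numpy, scipy, OpenCV 4.12 (cv2) and the standard library are available. Lean on these libraries where they do the work, as an engineer would, in place of code of your own. Each camera call takes 0.05 s, during which the arm holds its last target.

## Working session

There is one attempt and no reset: what is moved stays moved. The work goes in short steps, each a Python script; the robot and the scene stay as the last script left them, time stands still between calls to the robot, and variables do not carry over. Pictures are saved under pics/ and viewed, and the job is handed in when it is done.

```bash
mkdir -p pics; python3 - <<'E'
from bench import robot, planner, status, imaging
import cv2,numpy as np
for n in("scene","side"):
    p,d=imaging.read_camera(n); cv2.imwrite(f"pics/{n}0.png",p[:,:,::-1]); np.savez(f"{n}0.npz",p=p,d=d)
    print(n,imaging.calibration(n))
print(robot.nose_length,status.state())
E
```

```text
scene {'fov_y': 47.260375751300955, 'cx': 279.0585631505943, 'cy': 211.81754112603213, 'R': array([[-0.45682797,  0.88955028, -0.00291626],
       [ 0.46685126,  0.23695801, -0.85199812],
       [-0.75720414, -0.39057803, -0.52353671]]), 't': array([ 0.25861818, -0.15474342,  1.67429269])}
side {'fov_y': 47.109340583691356, 'cx': 275.05444844510504, 'cy': 206.75219221522514, 'R': array([[ 0.78558164, -0.61874572, -0.00390281],
       [-0.41577177, -0.52318634, -0.74391524],
       [ 0.45825247,  0.58602883, -0.66826259]]), 't': array([-0.44268523,  0.35259836,  0.77058329])}
0.014 {'t': 0.1, 'joint_positions': array([1.25198834e+00, 8.74164236e-02, 1.75203020e-01, 1.65978843e+00,
       7.64408089e-06, 1.57077854e+00]), 'qd': array([ 0.00153561, -0.00196619,  0.00243234, -0.00040842,  0.00049872,
       -0.00092629]), 'tau': array([ 1.81805292e-03, -5.21561408e+01,  4.65654480e+01,  1.59438571e-02,
        1.02396625e-04, -2.87749072e-05]), 'position': array([0.17232872, 0.52210883, 0.2446424 ]), 'tool_rot': array([ 0.24925525,  1.55647756, -0.25112949]), 'contact_force': array([ 0.04397373, -0.65753884,  0.55458272]), 'torque': array([0.02094347, 0.01501472, 0.0012372 ]), 'width': 0.08553873816832991}
```

View pics/scene0.png

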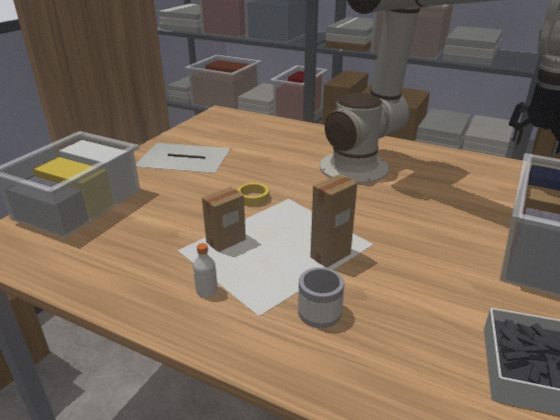

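View pics/side0.png

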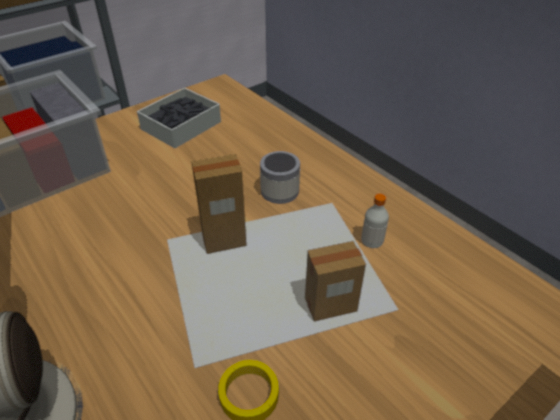

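The scene view shows the tall carton at (332,220), the short one at (224,220), the tin at (320,297), the tape at (253,194) and the glue at (204,272). The side view shows sheet corners at about (168,241), (334,206), (397,309) and (193,357). I'll measure these from depth next.

```bash
cat > h.py <<'E'
import numpy as np,cv2
from bench import robot, planner, status, imaging
def cloud(n,d):
    c=imaging.calibration(n); f=210/np.tan(np.radians(c['fov_y']/2))
    v,u=np.mgrid[:420,:560]; 
    P=np.stack([(u-c['cx'])/f*d,(v-c['cy'])/f*d,d],-1)-c['t']
    return P@c['R']   # R^T (Pc - t)
def plane(n,u,v,z=0.):
    c=imaging.calibration(n); f=210/np.tan(np.radians(c['fov_y']/2))
    r=c['R'].T@np.array([(u-c['cx'])/f,(v-c['cy'])/f,1]); o=-c['R'].T@c['t']
    return o+r*(z-o[2])/r[2]
def proj(n,X):
    c=imaging.calibration(n); f=210/np.tan(np.radians(c['fov_y']/2))
    q=np.asarray(X)@c['R'].T+c['t']; return q[...,:2]/q[...,2:]*f+[c['cx'],c['cy']]
E
python3 - <<'E'
from h import *
for uv in[(168,241),(334,206),(397,309),(193,357)]: print('corner',plane('side',*uv,0.001).round(4))
for n in('scene','side'):
    z=np.load(n+'0.npz'); P=cloud(n,z['d']); ok=z['d']>0
    for lab,zz,xy in(('tall',.21,None),('short',.14,None),('tin',.09,None),('glue',.13,None),('tape',.03,None)):
        m=(ok&(abs(P[...,2]-zz)<.006)&(P[...,0]>.1)&(P[...,0]<.85)&(abs(P[...,1])<.6)).astype(np.uint8)
        k,L,s,c=cv2.connectedComponentsWithStats(m)
        for i in range(1,k):
            if s[i,4]>60:
                Q=P[L==i][:,:2]; r=cv2.minAreaRect((Q*1000).astype(np.float32))
                print(n,lab,c[i].round(),s[i,4],'rect mm',np.round(r[0],1),np.round(r[1],1),round(r[2],1))
E
python3 - <<'E'
import cv2,sys
sys.path.insert(0,'.')
for n,(x,y,w,h) in(('side',(150,140,260,230)),('scene',(170,160,220,170))):
    im=cv2.imread(f'pics/{n}0.png')[y:y+h,x:x+w]
    cv2.imwrite(f'pics/{n}0c.png',cv2.resize(im,None,fx=3 if n=='side' else 3.5,fy=3 if n=='side' else 3.5,interpolation=cv2.INTER_CUBIC)[:600,:800])
E
```

```text
corner [0.4145 0.197  0.001 ]
corner [0.7852 0.052  0.001 ]
corner [ 0.6739 -0.2429  0.001 ]
corner [ 0.3089 -0.0862  0.001 ]
scene tall [335. 185.] 593 rect mm [514.7 122.9] [63.6 96.6] 69.0
scene short [346. 141.] 64 rect mm [106.8   1.1] [68.5 13.3] 89.8
scene short [111. 154.] 75 rect mm [ 517.5 -591.6] [16.4 99.5] 89.7
scene short [ 92. 175.] 157 rect mm [ 623.7 -543.7] [299.4  15.9] 0.2
scene short [541. 196.] 335 rect mm [200.6 565.7] [ 68.4 102.6] 89.9
scene short [223. 197.] 516 rect mm [ 580.6 -153.1] [66.5 92.7] 67.7
scene short [333. 216.] 177 rect mm [532.5 136.3] [ 51.2 107.4] 35.8
scene short [533. 237.] 204 rect mm [419.4 557.7] [83.1 21.1] 78.5
scene tin [ 90. 192.] 374 rect mm [ 624.8 -549.2] [ 54.6 306.9] 81.1
scene tin [224. 218.] 165 rect mm [ 601. -139.] [ 52.9 104.2] 34.4
scene tin [332. 233.] 167 rect mm [533.3 136.6] [ 49.1 105. ] 36.2
scene tin [527. 255.] 185 rect mm [418.8 553.3] [89.1 35.4] 67.4
scene tin [204. 265.] 147 rect mm [779.9 -77. ] [34.2 45.4] 40.2
scene tin [321. 283.] 1145 rect mm [720.6 179.4] [96.5 94.9] 1.9
scene glue [ 87. 179.] 391 rect 
[... 1537 characters left out ...]
ct mm [306.3 517.9] [ 10.6 233.4] 89.8
side glue [380. 197.] 86 rect mm [773.3 -84.6] [25.4 21.8] 28.3
side glue [222. 206.] 191 rect mm [503.2  93. ] [ 9.6 90.3] 68.3
side glue [336. 271.] 278 rect mm [ 561.3 -170. ] [ 47.3 103.4] 36.3
side tape [187. 128.] 259 rect mm [676.  530.6] [ 84.2 203.3] 76.3
side tape [ 54. 183.] 471 rect mm [287.6 518. ] [271.3  11.5] 0.2
side tape [280. 192.] 140 rect mm [698.1 153.2] [40.9 93.1] 48.5
side tape [373. 237.] 90 rect mm [760.7 -96.1] [21.  48.9] 43.5
side tape [226. 240.] 161 rect mm [503.2  93.9] [ 9.9 89.8] 64.8
side tape [331. 306.] 206 rect mm [ 561.3 -170.4] [ 47.1 103.7] 36.2
side tape [248. 389.] 1278 rect mm [ 346.7 -205.8] [99.4 97.5] 56.3
```

```bash
cat >> h.py <<'E'
from scipy.spatial.transform import Rotation as Ro
a=np.radians(67.7); ey=np.array([np.cos(a),np.sin(a),0]); ex=np.array([np.sin(a),-np.cos(a),0])
def rv(s):
    x=np.array([0,0,-1.]); y=s*ex; return Ro.from_matrix(np.stack([x,y,np.cross(x,y)],1)).as_rotvec()
def best(p):
    q0=status.state()['joint_positions']; c=[]
    for s in(1,-1):
        q=planner.ik(p,rv(s))
        if q is not None: c.append((abs(np.array(q)-q0).max(),s))
    print(c); return rv(min(c)[1])
def force(d):
    s=status.state(); return float(np.dot(s['contact_force'],d)), s['t']
def push(c,d,h,n0,n):
    """c: carton centre xy, d: push dir, h: tip height; n0 mm.. advance of finger axis from face"""
    face=np.array([*c,0])-d*.03; z=h+robot.nose_length
    P=lambda s,zz=z: face+d*s+np.array([0,0,zz])
    R=best(P(-.06,.30))
    robot.move_ptp(P(-.06,.30),R)
    robot.move_linear(P(-.06),max_speed=.15)
    robot.move_linear(P(-.02),max_speed=.06)
    f0,_=force(d); seen=False
    for s in np.arange(-.015,n,.006):
        robot.move_linear(P(s),max_speed=.04)
        f,t=force(d); print(round(s*1e3),round(f-f0,2),round(t,2))
    return P
E
python3 - <<'E'
from h import *
robot.move_gripper(0.0,20)
P=push((.514,.1215),-ey,.185,0,.032)
p,d=imaging.read_camera('side'); cv2.imwrite('pics/side1.png',p[:,:,::-1]); print(status.state()['width'])
E
```

```text
[(np.float64(0.8945004561657122), 1), (np.float64(2.394880081444134), -1)]
-15 -0.06 4.58
-9 -1.03 4.88
-3 -0.31 5.18
3 -0.32 5.48
9 -1.11 5.78
15 -0.23 6.08
21 0.0 6.38
27 -0.76 6.68
-0.00032686106179259525
```

View pics/side1.png

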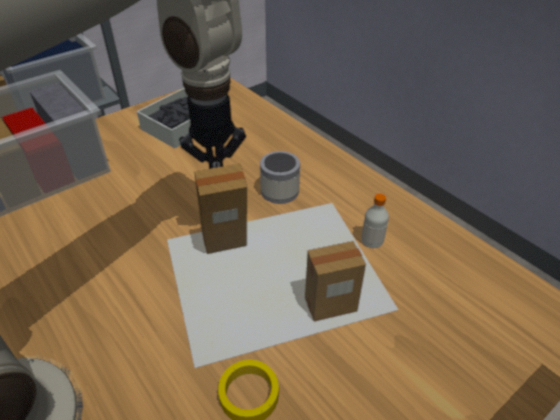

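The tall carton is leaning a little: its top centre moved from (216,167) to about (222,178), and the foot stayed put. I'll keep pushing until it falls.

```bash
python3 - <<'E'
from h import *
p0=status.state()['position']; z0=p0[2]
def rise():
    p,d=imaging.read_camera('side'); P=cloud('side',d)
    m=(d>0)&(np.hypot(P[...,0]-.48,P[...,1]-.03)<.05)&(P[...,2]<.2); return P[m][:,2].max(),p
for i in range(1,12):
    robot.move_linear(p0-ey*.006*i,max_speed=.04)
    f,t=force(-ey); r,p=rise(); print(i*6+27,round(f,2),round(t,2),round(float(r),3))
    if i>=5 and r<.15 and r>.03: break
cv2.imwrite('pics/side2.png',p[:,:,::-1])
E
```

```text
33 -0.05 7.03 0.2
39 -0.76 7.38 0.2
45 -0.73 7.73 0.064
51 -0.47 8.08 0.063
57 -0.05 8.43 0.063
```

View pics/side2.png

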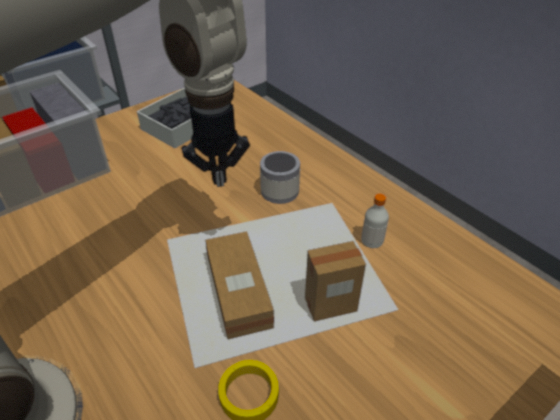

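The tall carton lies flat and wholly on the paper, at about (240,283). Next is the short one.

```bash
python3 - <<'E'
from h import *
p=status.state()['position']
robot.move_linear([p[0],p[1],.30],max_speed=.2)
P=push((.581,-.154),ey,.115,0,.028)
def chk():
    p,d=imaging.read_camera('side'); Q=cloud('side',d); u=np.array([.581,-.154])+ey[:2]*.11
    m=(d>0)&(np.hypot(Q[...,0]-u[0],Q[...,1]-u[1])<.03)&(Q[...,2]<.09); return Q[m][:,2],p
for s in np.arange(.033,.075,.006):
    robot.move_linear(P(s),max_speed=.04)
    h,im=chk(); f,t=force(ey); med=float(np.median(h)) if len(h) else -1
    print(round(s*1e3),round(f,2),round(t,2),len(h),round(med,3))
    if .052<med<.07: break
cv2.imwrite('pics/side3.png',im[:,:,::-1])
p=status.state()['position']
E
```

```text
[(np.float64(0.5983428517579624), 1), (np.float64(3.739877011431198), -1)]
-15 0.12 12.8
-9 -0.17 13.1
-3 -0.83 13.4
3 -1.22 13.7
9 -0.36 14.0
15 0.06 14.3
21 -0.03 14.6
27 0.76 14.9
33 0.77 15.25 17 0.0
39 0.79 15.6 225 0.06
```

View pics/side3.png

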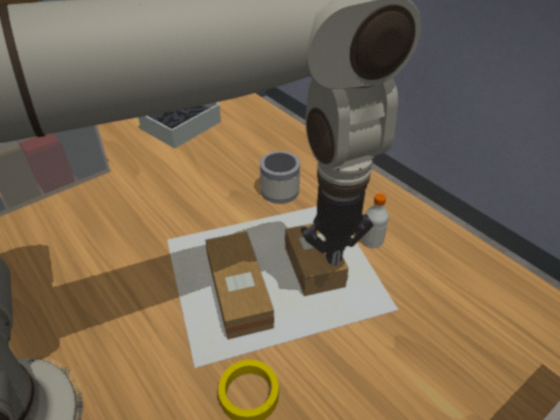

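Both cartons are down, with the short one at about (316,258). I'll retreat straight up, move clear and check.

```bash
python3 - <<'E'
from h import *
p=status.state()['position']
robot.move_linear([p[0],p[1],.33],max_speed=.15)
robot.move_j([1.252,0.087,0.176,1.66,0,1.571])
robot.pause(.5)
cor=np.array([[.4145,.197],[.7852,.052],[.6739,-.2429],[.3089,-.0862]]); c=cor.mean(0)
for n in('scene','side'):
    im,d=imaging.read_camera(n); cv2.imwrite(f'pics/{n}4.png',im[:,:,::-1]); P=cloud(n,d)
    for zz in(.06,.03,.09,.13):
        m=((d>0)&(abs(P[...,2]-zz)<.006)&(P[...,0]>.25)&(P[...,0]<.85)&(abs(P[...,1])<.3)).astype(np.uint8)
        k,L,s,_=cv2.connectedComponentsWithStats(m)
        for i in range(1,k):
            if s[i,4]>70:
                r=cv2.minAreaRect((P[L==i][:,:2]*1000).astype(np.float32)); b=cv2.boxPoints(r)/1000-c
                print(n,zz,np.round(r[0]),np.round(r[1]),round(r[2]),'sheet x',(b@ex[[0,1]]).round(3),'y',(b@ey[:2]).round(3))
print(status.state()['t'])
E
```

```text
scene 0.06 [459. -12.] [215.  95.] 67 sheet x [-0.131 -0.036 -0.035 -0.129] y [-0.132 -0.133  0.082  0.083]
scene 0.06 [622. -59.] [144.  92.] 67 sheet x [0.039 0.131 0.132 0.04 ] y [-0.079 -0.079  0.064  0.065]
scene 0.06 [783. -73.] [27. 50.] 43 sheet x [0.212 0.257 0.269 0.223] y [0.039 0.018 0.042 0.064]
scene 0.06 [746. 192.] [39. 94.] 25 sheet x [0.058 0.127 0.153 0.084] y [0.29  0.227 0.255 0.319]
scene 0.03 [ 347. -203.] [101.  98.] 44 sheet x [-0.179 -0.09  -0.049 -0.138] y [-0.271 -0.31  -0.218 -0.178]
scene 0.03 [500. -13.] [229.  82.] 90 sheet x [-0.04   0.036 -0.05  -0.126] y [-0.133 -0.102  0.11   0.079]
scene 0.03 [659. -54.] [ 78. 166.] 9 sheet x [0.041 0.127 0.194 0.107] y [ 0.062 -0.08  -0.039  0.103]
scene 0.03 [784. -74.] [24. 50.] 38 sheet x [0.213 0.257 0.269 0.225] y [0.042 0.018 0.038 0.063]
scene 0.03 [746. 185.] [49. 97.] 13 sheet x [0.059 0.116 0.156 0.099] y [0.291 0.213 0.241 0.32 ]
scene 0.09 [779. -77.] [33. 47.] 43 sheet x [0.21  0.252 0.266 0.224] y [0.031 0.011 0.041 0.06 ]
scene 0.09 [719. 179.] [96. 95.] 10 sheet x [0.019 0.07  0.151 0.1  ] y [0.26
[... 648 characters left out ...]
9. 48.] 43 sheet x [0.202 0.246 0.254 0.21 ] y [ 0.014 -0.007  0.01   0.031]
side 0.03 [584. -68.] [ 77. 164.] 11 sheet x [-0.023  0.066  0.131  0.041] y [ 0.018 -0.119 -0.078  0.06 ]
side 0.03 [ 419. -111.] [ 4. 90.] 69 sheet x [-0.128 -0.038 -0.038 -0.128] y [-0.136 -0.134 -0.13  -0.131]
side 0.03 [ 346. -205.] [101.  97.] 52 sheet x [-0.175 -0.081 -0.053 -0.147] y [-0.282 -0.309 -0.212 -0.185]
side 0.09 [718. 177.] [95. 96.] 19 sheet x [0.017 0.081 0.152 0.089] y [0.253 0.181 0.243 0.315]
side 0.09 [769. -89.] [34. 44.] 47 sheet x [0.206 0.247 0.259 0.218] y [ 0.012 -0.003  0.029  0.044]
side 0.13 [774. -84.] [24. 22.] 1 sheet x [0.22  0.228 0.251 0.242] y [0.032 0.012 0.022 0.042]
20.475
```

View pics/side4.png

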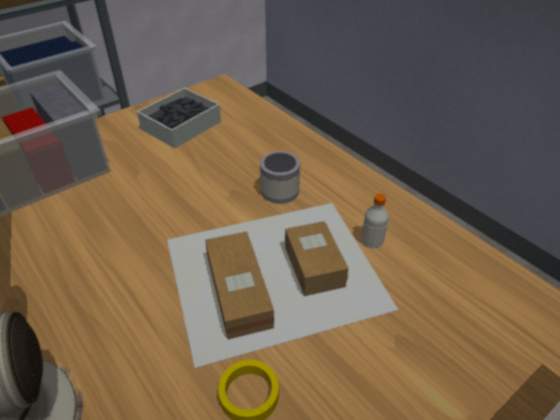

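View pics/scene4.png

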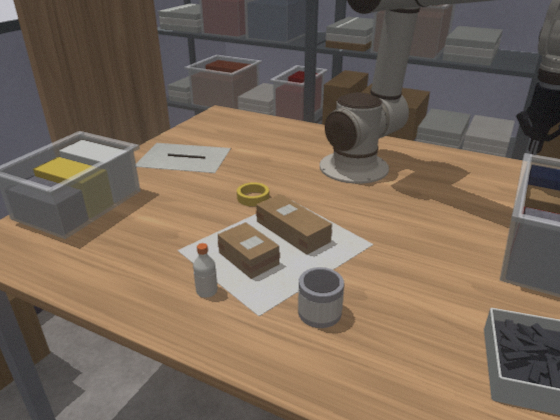

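Both cartons lie flat, side by side and within the paper's edges (half-sizes 200 and 165 mm), and the bystanders haven't moved. I'm handing the job in.

```bash
python3 -c "
from bench import robot; robot.finish_job()"
```

```text
the job is handed in; nothing more can be done
```

I pushed both cartons over with shut fingertips, the tall one first, each near its top and slowly in towards the middle of the paper. The job was handed in with the robot's clock at about 20.5 s of the 51 s allowed.

My last checks, from both fixed cameras with the arm clear:
- **Cartons:** both lie flat on a broad face, with tops about 60 mm above the table, side by side with a gap of about 75 mm.
- **On the paper:** the tall carton is at least 30 mm inside the paper's edges and the short one about 68 mm.
- **Tin, tape roll and glue bottle:** their positions match the first pictures to within 1–3 mm, which is about the measuring error.
- **Forces:** the readings taken between push steps stayed at about 1 N along the push, no more than sensor noise.

No check failed. The two cameras differed by about 3 mm on the cartons' positions, well inside the margins.

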